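# Tip the dried printing stamps into their box

## Task

The New Year banner is printed and the wooden stamps have dried on the tilting tray. With the tray still level, push the red storage box squarely up against the stand, centred under the tray's open lip; then press the red lever all the way down so that all six stamps slide into the box, and let the tray come back down level. Leave the bottle, the dish and the ink jar where they are.

Things in the scene. Friction and masses are not known exactly. Their poses are not given: they have to be found in the camera images.
- stand: fixed plywood stand carrying the tilting tray. Origin on the table under the middle of the hinge axis, which runs along its x, 130 mm up; the tray tips towards its -y (front). Flat front face at y = +30 mm, 170 mm wide: the box belongs against it. Hinge ears reach forward above 105 mm height, to y = -13, at x = +-79 mm. The rest lies behind, to y = 230 mm.
- tray (a joint): tilt of the tray, rad: 0 level (rest), 1.2 fully tipped, at a stop. About 5 N down on the lever tips it; let go, it falls back level by its weight. Tray 132 mm wide, from its open lip 20 mm before the hinge axis to 170 mm behind, 40 mm walls on the other three sides, floor top 6 mm above the axis. Stamps slide out surely only near full tilt, in about a second.
- lever_bar (a point): middle of the red round bar ending the tray's lever: 60 mm long along stand x, 18 mm thick, 110 mm from the hinge axis, turning with the tray. Level tray: stand x -175, y -90, z 193 mm (0.61 rad above the axis's height, in front). Fully tipped: y about -91, z 69 mm, by an arc through y -110. The 12 mm lever rod lies at stand x -145, clear beside the box.
- tray_lip (a point): middle of the tray's open front edge, on the floor's top (with the tray level: stand y = -20, z = 136 mm); the stamps leave the tray here
- storage_box: loose open-topped red wooden box, 180 mm (its x) by 140 mm (its y) by 80 mm high, walls 8 mm thick, 0.45 kg; origin at the centre of its underside. It starts empty in front of the stand, some 50 to 110 mm short of it, within 15 mm of centred, up to 0.15 rad askew.
- stamp0: loose wooden printing stamp, 25 g: a 26 x 26 x 16 mm dark wood block with a coloured (red, yellow or orange) knob of 20 mm diameter on top, 32 mm tall in all; origin at the centre of the block's underside, z up through the knob. All six stamps start standing on the tray floor.
- stamp1: loose wooden printing stamp, 25 g: a 26 x 26 x 16 mm dark wood block with a coloured (red, yellow or orange) knob of 20 mm diameter on top, 32 mm tall in all; origin at the centre of the block's underside, z up through the knob. All six stamps start standing on the tray floor.
- stamp2: loose wooden printing stamp, 25 g: a 26 x 26 x 16 mm dark wood block with a coloured (red, yellow or orange) knob of 20 mm diameter on top, 32 mm tall in all; origin at the centre of the block's underside, z up through the knob. All six stamps start standing on the tray floor.
- stamp3: loose wooden printing stamp, 25 g: a 26 x 26 x 16 mm dark wood block with a coloured (red, yellow or orange) knob of 20 mm diameter on top, 32 mm tall in all; origin at the centre of the block's underside, z up through the knob. All six stamps start standing on the tray floor.
- stamp4: loose wooden printing stamp, 25 g: a 26 x 26 x 16 mm dark wood block with a coloured (red, yellow or orange) knob of 20 mm diameter on top, 32 mm tall in all; origin at the centre of the block's underside, z up through the knob. All six stamps start standing on the tray floor.
- stamp5: loose wooden printing stamp, 25 g: a 26 x 26 x 16 mm dark wood block with a coloured (red, yellow or orange) knob of 20 mm diameter on top, 32 mm tall in all; origin at the centre of the block's underside, z up through the knob. All six stamps start standing on the tray floor.
- paint_bottle: bystander: orange bottle, 44 mm diameter, 130 mm tall, origin at the centre of its underside
- dish: bystander: small steel dish, 80 mm diameter, 22 mm high, origin at the centre of its underside
- ink_jar: bystander: glass jar with a black lid, 54 mm diameter, 60 mm tall, origin at the centre of its underside
Not all that is in view belongs to the job. Leave any blue look-alike of the stamp1 alone. Several things have the shape of the storage_box; the one meant has the colours described above.

How it is judged:
By the outcome, as a careful person would: the job done as asked, in the order asked, and still so for the second after the job is handed in, with the robot touching nothing.
It also fails if it takes over 58 s, if anything falls off the work surface, if the arm or the gripper's body presses on something with over 40 N, if the wrist force passes 120 N, or if a joint passes its speed limit or range.

## Robot

A 6-joint arm with a two-finger parallel gripper is mounted at the origin on the work surface. World frame = base frame: x ahead of the robot, y to its left, z up, the work surface at z = 0. Lengths are in m, angles in rad, forces in N, time in s.
With the tool pointing down it reaches from about 0.3 to 0.875 m from the base axis. Payload 6.4 kg.
Tool frame: the origin (TCP) lies between the finger pads; the fingertips stand 22 mm ahead of it and the grasp point (between the pads) lies 3 mm ahead of it; z points along the fingers, y is the line along which they close (so a half turn about z gives the same grasp; the last joint's range is limited). The gripper opens to 85 mm and grips with 20 to 120 N. Pads are 22 mm wide; open, the fingers measure 114 mm over their backs; the gripper's body (76 mm by 85 mm) begins 54 mm behind the grasp point. The pads swing forward as they close: fully open they stand 13 mm farther back than shut.
Start: joints at [0.964, 0.181, 1.607, -0, 1.354, -0.206], TCP at [0.224, 0.529, 0.253] pointing down, gripper open.
Joint ranges: [-2.99, 2.99], [-0.89, 2.07], [0.3, 2.58], [-1.14, 4.28], [0, 2.63], [-3.12, 3.12]. Speed limits (rad/s): [2.57, 2.57, 3.01, 3.14, 3.14, 3.14].

## Interface

Orientations are given as a unit quaternion [w, x, y, z].
In Python, from bench import ctrl, imaging, workorder gives the robot as it stands.
- The arm moves only by the shell command python3 -m pendant 'ROWS' [OPENING]. ROWS is JSON, a list of rows, each a list of 4 numbers: the shift along the tool's x, y, z in cm, then the turn about the tool's z in degrees. In form: [[dx, dy, dz, roll], ...]. A call has 1 to 12 rows; each row is the pose to reach, as a shift and turn from the pose commanded when the call began, along the tool's axes at that moment; what a row does not reach only later rows make up. A row lasts 1/12 s, in which the tool goes at most 41.7 mm and 7.16 degrees, less where a joint would pass 70% of its speed; a pose out of reach is approached as far as the arm can. A call with a gripper value outside its range is refused whole. OPENING is the opening, from 0 (shut) to 1 (fully open), set as the call begins (- or left out, the last holds). The fingers move at their own pace and stop on an object; the grip force is fixed at half the most. Time passes only in rows, so rows that repeat a pose let the fingers close. It gives the time, the measured TCP pose, the force, the opening and the grip force at its end, in the units of the state.
- ctrl.get_obs(): the state, without advancing time (a new reading comes with each control period).
- imaging.camera(name): name is "scene" or "top" or "wrist"; returns the picture (420x560x3 uint8, red, green, blue); there is no depth.
- imaging.camera_info(name): a dict with "K" (3x3 intrinsics, pixels), "T" (4x4, takes a point from camera to world coordinates); the wrist camera has in their place "tool_from_camera" (4x4, takes a point from camera to tool coordinates, whose origin is the TCP and whose axes are the flange's). Camera axes: x right, y up, looking along -z (the intrinsics and any distortion apply to the point x, -y, -z); pixel columns grow to the right and rows downward; lengths in m; the calibration is good to about 2 mm. A picture is of the moment at which its call begins: read the wrist's pose just before it. camera_info takes no time and is no camera call.
- workorder.hand_in(): hands the job in; it is judged then, once.
The state is a dict: "time_s": time; "q": joint angles; "dq": joint speeds; "joint_efforts": joint torques, N m; "eef_pos": TCP position; "eef_rot": TCP orientation; "wrist_force": force on the tool from outside, world axes, zero at the start; "torque": the same for the moment, N m; "opening": opening from 0.0 (shut) to 1.0 (fully open); "grasp_force": force on a finger pad.
Only numpy, scipy, OpenCV 4.12 (cv2) and the standard library are available. Lean on these libraries where they do the work, as an engineer would, in place of code of your own. Each camera call takes 0.05 s, during which the arm holds its last target. There are 200 camera calls.

## Working session

There is one attempt and no reset: what is moved stays moved. The work goes in short steps, Python scripts to look and compute and a shell command to move; the robot and the scene stay as the last step left them, time stands still between calls to the robot, and variables do not carry over. Pictures are saved under pics/ and viewed, at most 10 in all, crops included, and the job is handed in when it is done.

```bash
mkdir -p pics
python3 - <<'E'
from bench import ctrl, imaging
import cv2
for n in("scene","top"):
    im=imaging.camera(n); cv2.imwrite(f"pics/{n}0.png",im[:,:,::-1]); i=imaging.camera_info(n); print(n,i)
print(ctrl.get_obs())
E
```

```text
scene {'K': array([[460.33472475,   0.        , 279.70407931],
       [  0.        , 460.33472475, 210.23279158],
       [  0.        ,   0.        ,   1.        ]]), 'T': array([[ 0.13851188, -0.8185616 ,  0.55746872,  1.21063191],
       [ 0.99024001,  0.12326017, -0.06505112, -0.12709613],
       [-0.01546534,  0.56103819,  0.82764544,  1.03485896],
       [ 0.        ,  0.        ,  0.        ,  1.        ]])}
top {'K': array([[528.5979896 ,   0.        , 272.22062094],
       [  0.        , 528.5979896 , 212.67102089],
       [  0.        ,   0.        ,   1.        ]]), 'T': array([[-0.01071198,  0.99359293, -0.11250929,  0.46758436],
       [-0.99962479, -0.00780393,  0.02625597, -0.02127859],
       [ 0.02520973,  0.11274833,  0.99330372,  1.36328066],
       [ 0.        ,  0.        ,  0.        ,  1.        ]])}
{'time_s': 0.1, 'q': array([ 9.63718535e-01,  1.81464679e-01,  1.60794042e+00, -1.30558887e-05,
        1.35382833e+00, -2.06291919e-01]), 'dq': array([-0.00038519, -0.00296799, -0.00239828,  0.0005047 , -0.00191097,
        0.00068274]), 'joint_efforts': array([ 8.94434306e-04, -4.45880842e+01, -3.52239740e+01, -2.36973319e-04,
        4.12091904e-03, -2.33071052e-05]), 'eef_pos': array([0.2240312 , 0.52903269, 0.25245973]), 'eef_rot': array([-3.18664855e-04,  1.99052970e-01,  9.79988389e-01, -7.55997317e-04]), 'wrist_force': array([0.01945392, 0.22173348, 0.43614796]), 'torque': array([ 0.06169406,  0.00405826, -0.0120177 ]), 'grasp_force': 0.0, 'opening': 0.9986611678969465}
```

View pics/scene0.png

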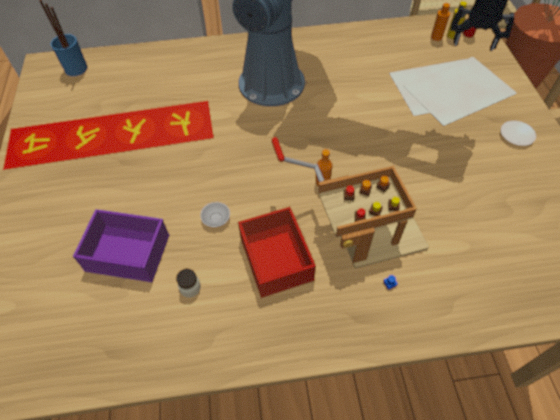

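View pics/top0.png

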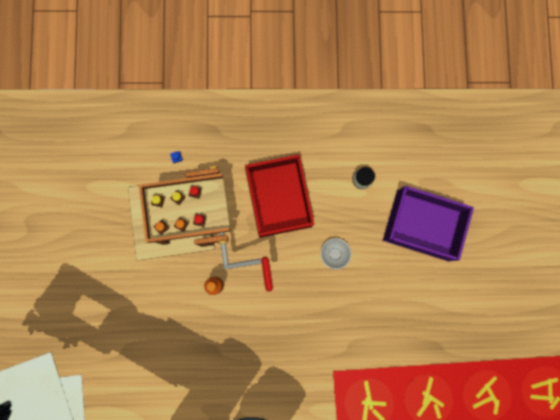

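The scene shows the stand at about (370,215), the red box at (277,250) and the lever bar at (278,150). In the top view the box is at (280,195) and the lever bar at (267,274). I'll enlarge the top view to get corners.

Run:
```python
import cv2
im=cv2.imread("pics/top0.png")[140:300,120:330]
cv2.imwrite("pics/c1.png",cv2.resize(im,None,fx=3.75,fy=3.75,interpolation=cv2.INTER_CUBIC))
```

```text
(no output)
```

View pics/c1.png

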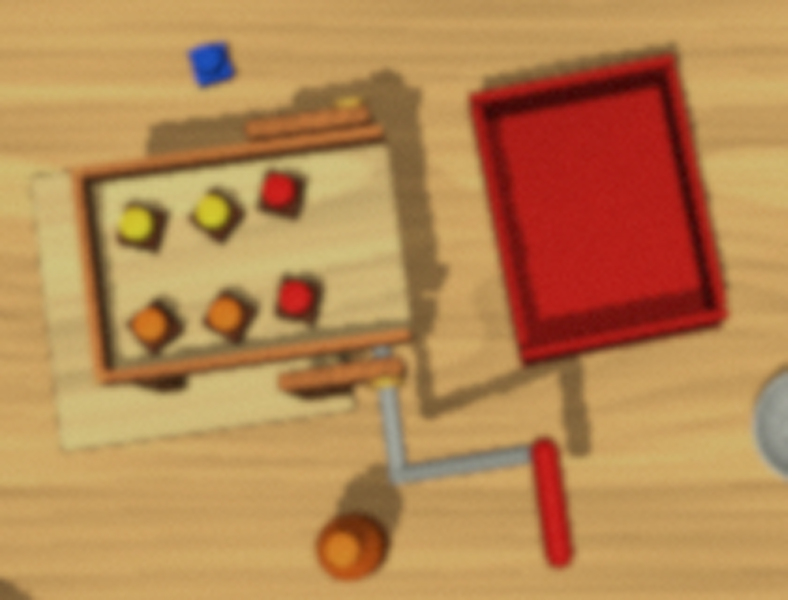

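```bash
cat > h.py <<'E'
import numpy as np
from bench import imaging
def ray(name,px,z):
    i=imaging.camera_info(name);K,T=i["K"],i["T"]
    p=np.c_[np.atleast_2d(px).astype(float),np.ones(len(np.atleast_2d(px)))]@np.linalg.inv(K).T
    d=(p*[1,-1,-1])@T[:3,:3].T
    return T[:3,3]+d*((z-T[2,3])/d[:,2])[:,None]
def proj(name,P):
    i=imaging.camera_info(name);K,T=i["K"],i["T"]
    c=(np.atleast_2d(P)-T[:3,3])@T[:3,:3]*[1,-1,-1]
    u=c@K.T; return u[:,:2]/u[:,2:]
E
python3 - <<'E'
from h import *
c=lambda a:np.array(a)/3.75+[120,140]-0.37
bar=ray("top",c([[545,439],[561,566]]),.193); print("bar",bar)
tr=ray("top",c([[78,172],[105,383],[382,128],[410,332]]),.176);print("tray",tr)
lip=ray("top",c([[387,140],[412,333]]),.136);print("lip",lip)
box=ray("top",c([[472,97],[672,57],[724,318],[527,361]]),.08);print("box",box,box.mean(0))
for a,b in((0,1),(1,2),(3,2),(0,3)):
    v=box[b]-box[a];print(np.linalg.norm(v),np.degrees(np.arctan2(v[1],v[0])))
print("base",ray("top",c([[33,176],[65,450]]),.008))
print("dish,bottle,jar",ray("top",[[335,252]],.02),ray("top",c([[343,549]]),.13),ray("top",[[364,176]],.06))
# fit
from scipy.optimize import least_squares
M=np.array([[-145,-90],[-205,-90],[70,174],[-70,174],[66,-20],[-66,-20]])/1000
W=np.r_[bar[::1],tr[:2],lip][:,:2]
def tf(p,M): s,co=np.sin(p[2]),np.cos(p[2]); return M@np.array([[co,s],[-s,co]])+p[:2]
r=least_squares(lambda p:(tf(p,M)-W).ravel(),[.5,.1,.1]);print(r.x,r.fun.reshape(-1,2)*1000)
p=r.x
print("stand lever",tf(p,np.array([[-.175,-.09],[0,-.04],[0,0.03]])))
s,co=np.sin(p[2]),np.cos(p[2]);print("box in stand",(box[:,:2]-p[:2])@np.array([[co,-s],[s,co]]), )
E
```

```text
bar [[ 0.50247249 -0.03514152  0.193     ]
 [ 0.42837371 -0.04381439  0.193     ]]
tray [[0.66621336 0.24462542 0.176     ]
 [0.53884827 0.22644504 0.176     ]
 [0.69203802 0.06179902 0.176     ]
 [0.56776411 0.04503135 0.176     ]]
lip [[0.69194967 0.06147085 0.136     ]
 [0.5705067  0.04602862 0.136     ]]
box [[ 0.73052335  0.00946346  0.08      ]
 [ 0.75666375 -0.1227029   0.08      ]
 [ 0.58325604 -0.15378742  0.08      ]
 [ 0.55635875 -0.02527644  0.08      ]] [ 0.65670047 -0.07307582  0.08      ]
0.13472664214216115 -78.81219754901815
0.17617174089639254 -169.83727485565797
0.1312956090652114 -78.17866274720689
0.177595520148879 -168.7194949230628
base [[0.69173627 0.31295082 0.008     ]
 [0.50379951 0.28771589 0.008     ]]
dish,bottle,jar [[ 0.51776927 -0.21549655  0.02      ]] [[0.43815825 0.08892423 0.13      ]] [[ 0.70613366 -0.28743314  0.06      ]]
[0.62702728 0.06979686 0.13196617] [[-7.34193993 -3.35867607]
 [ 7.2785344  -2.58081412]
 [ 7.30974843  6.86936688]
 [-4.10786812  6.62806919]
 [ 3.13541329 -2.81558045]
 [-6.27388806 -4.74236542]]
stand lever [[ 0.4653914  -0.0424477 ]
 [ 0.63229062  0.03014466]
 [ 0.62307977  0.09953602]]
box in stand [[ 0.0946573  -0.07342718]
 [ 0.10317951 -0.20788401]
 [-0.07281065 -0.21588067]
 [-0.08256415 -0.08494784]]
```

```bash
cat >> h.py <<'E'
from scipy.optimize import least_squares
c=lambda a:np.array(a)/3.75+[120,140]-0.37
def P(p,M):
    s,co=np.sin(p[2]),np.cos(p[2]);M=np.atleast_2d(M); return np.c_[M[:,:2]@np.array([[co,s],[-s,co]])+p[:2],M[:,2]]
def fit(M,px,p0,cam="top"):
    M=np.array(M)/1000
    return least_squares(lambda p:(proj(cam,P(p,M))-px).ravel(),p0,loss="soft_l1")
E
python3 - <<'E'
from h import *
r=fit([[-136,-90,193],[-214,-90,193],[66,170,176],[-66,170,176],[66,-20,136],[-66,-20,136],[66,-20,176],[-66,-20,176]],
 c([[545,439],[561,566],[78,172],[105,383],[387,140],[412,335],[382,128],[410,332]]),[.62,.07,.13])
print(r.x,r.fun.reshape(-1,2)); s=r.x
b=fit([[90,70,80],[90,-70,80],[-90,-70,80],[-90,70,80]],c([[472,97],[672,57],[724,318],[527,361]]),[.65,-.07,.2])
print(b.x,b.fun.reshape(-1,2))
d=b.x[:2]-s[:2];co,si=np.cos(s[2]),np.sin(s[2])
print("box in stand",co*d[0]+si*d[1],-si*d[0]+co*d[1],b.x[2]-s[2])
print("bar",P(s,[-.175,-.09,.193]),"target",P(s,[0,-.04,0]))
# verify in scene: projections
print(proj("scene",P(s,np.array([[-.175,-.09,.193],[.066,-.02,.136],[-.066,.17,.176]]))), proj("scene",P(b.x,np.array([[.09,.07,.08],[-.09,.07,.08],[.09,-.07,.08],[-.09,-.07,.08]]))))
np.save("s.npy",s)
E
```

```text
[0.62651833 0.07244908 0.13493439] [[-0.05707064 -0.63071972]
 [ 0.78693422  0.82191347]
 [-2.27373402 -1.22447324]
 [-2.51711805  0.29137326]
 [-0.01672379 -1.11543824]
 [ 0.98612264  2.33218212]
 [ 0.12759429 -1.11408019]
 [ 0.57259061  1.74890834]]
[ 0.65680357 -0.07366641  0.19826467] [[-1.31096887 -0.28375954]
 [ 0.73689617 -0.86064369]
 [ 2.55340559  0.34622981]
 [-1.02846736  0.65842601]]
box in stand 0.010353718620998618 -0.14886145835725115 0.0633302799377172
bar [[ 0.46521633 -0.04027476  0.193     ]] target [[0.63189934 0.03281267 0.        ]]
[[277.95190455 149.06294491]
 [336.67559541 236.09672265]
 [394.1691552  163.41186989]] [[317.16071474 264.64729323]
 [290.4877327  204.68843535]
 [259.69332967 283.35685212]
 [237.30081774 220.53908673]]
```

```bash
cat >> h.py <<'E'
from bench import ctrl
def delta(target,ydeg=None):
    "tool-frame cm shift and roll to reach target; ydeg = desired world angle of tool y (mod 180)"
    o=ctrl.get_obs();w,x,y,z=o["eef_rot"]
    from scipy.spatial.transform import Rotation as R
    m=R.from_quat([x,y,z,w]).as_matrix()
    d=m.T@(np.array(target)-o["eef_pos"])*100
    a=np.degrees(np.arctan2(m[1,1],m[0,1])); roll=0 if ydeg is None else -((ydeg-a+90)%180-90)
    print("t",round(o["time_s"],2),"pos",o["eef_pos"].round(4),"yang",round(a,2),"delta",d.round(2),"roll",round(roll,2),"F",o["wrist_force"].round(1),"op",round(o["opening"],2))
E
python3 - <<'E'
from h import *
g=P([.6568,-.0737,.1983],[0,-.066,.25])[0];print(g)
delta(g,90+11.36)
E
```

```text
[ 0.66980219 -0.13840659  0.25      ]
t 0.1 pos [0.224  0.529  0.2525] yang 67.04 delta [-67.08 -44.06   0.3 ] roll -34.32 F [0.  0.2 0.4] op 1.0
```

```bash
python3 -m pendant '[[-33.5,-22,0,-17.2],[-33.5,-22,0,-17.2],[-33.5,-22,0,-17.2],[-33.5,-22,0,-17.2],[-33.5,-22,0,-17.2],[-33.5,-22,0,-17.2],[-33.5,-22,0,-17.2],[-33.5,-22,0,-17.2],[-33.5,-22,0,-17.2],[-33.5,-22,0,-17.2],[-33.5,-22,0,-17.2],[-33.5,-22,0,-17.2]]' 0.7
python3 -c "
from h import *
delta([.6698,-.1384,.25],101.36)"
```

```text
time_s: 1.1
eef_pos: [0.4475, 0.1948, 0.2529]
eef_rot: [-0.0, 0.052, 0.999, -0.0]
wrist_force: [-0.2, 1.0, 0.7]
opening: 0.702
grasp_force: 0.0
t 1.1 pos [0.4475 0.1948 0.2529] yang 84.01 delta [-25.59 -30.81   0.27] roll -17.35 F [-0.2  1.   0.7] op 0.7
```

```bash
python3 -m pendant '[[-25.6,-30.8,0,-17.3],[-25.6,-30.8,0,-17.3],[-25.6,-30.8,0,-17.3],[-25.6,-30.8,0,-17.3],[-25.6,-30.8,0,-17.3],[-25.6,-30.8,0,-17.3],[-25.6,-30.8,0,-17.3],[-25.6,-30.8,0,-17.3],[-25.6,-30.8,0,-17.3],[-25.6,-30.8,0,-17.3],[-25.6,-30.8,0,-17.3],[-25.6,-30.8,0,-17.3]]' 0.7
python3 -c "
from h import *
delta([.6698,-.1384,.062],101.36)
import cv2
cv2.imwrite('pics/w1.png',imaging.camera('wrist')[:,:,::-1])"
```

```text
time_s: 2.1
eef_pos: [0.671, -0.1357, 0.2518]
eef_rot: [-0.001, -0.1, 0.995, 0.001]
wrist_force: [0.3, 0.7, 0.3]
opening: 0.701
grasp_force: 0.0
t 2.1 pos [ 0.671  -0.1357  0.2518] yang 101.5 delta [ 0.14 -0.28 18.98] roll 0.14 F [0.3 0.7 0.3] op 0.7
```

View pics/w1.png

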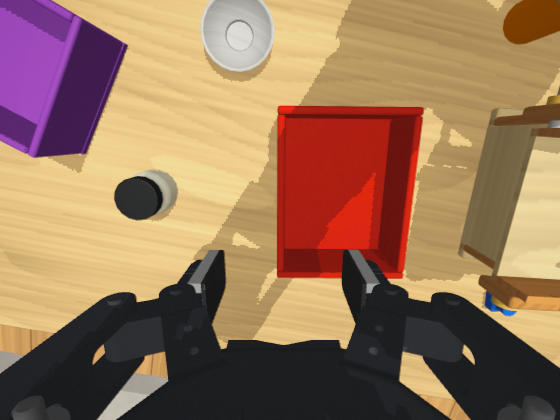

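The wrist view shows the box's near wall at column ~281 between the fingers, with rim corners at about (278,107), (422,108), (406,277) and (278,277). I'll locate it from these too.

Run:
```python
from h import *
from scipy.spatial.transform import Rotation as R
i=imaging.camera_info("wrist");o=ctrl.get_obs();w,x,y,z=o["eef_rot"]
T=np.eye(4);T[:3,:3]=R.from_quat([x,y,z,w]).as_matrix();T[:3,3]=o["eef_pos"]
old=imaging.camera_info
imaging.camera_info=lambda n:{"K":i["K"],"T":T@i["tool_from_camera"]} if n=="wrist" else old(n)
print({k:v for k,v in i.items() if k not in("K","tool_from_camera")})
q=ray("wrist",[[278,107],[422,108],[406,277],[278,277]],.08);print(q)
b=fit([[-90,-70,80],[-90,70,80],[90,70,80],[90,-70,80]],[[278,107],[422,108],[406,277],[278,277]],[.65,-.07,.2],"wrist");print(b.x,b.fun)
print(ray("wrist",[[138,197]],.06),ray("wrist",[[237,20]],.0))
s=np.load("s.npy");d=b.x[:2]-s[:2];co,si=np.cos(s[2]),np.sin(s[2])
print("box in stand",co*d[0]+si*d[1],-si*d[0]+co*d[1],b.x[2]-s[2])
delta(P(b.x,[0,-.066,.062])[0],90+np.degrees(b.x[2]))
```

```text
{}
[[ 0.58371152 -0.15813018  0.08      ]
 [ 0.55708133 -0.02420015  0.08      ]
 [ 0.72902652  0.01518179  0.08      ]
 [ 0.7573848  -0.12327447  0.08      ]]
[ 0.65735496 -0.07217484  0.20590215] [-0.9712199  -0.37558675  2.88801145 -1.85586039 -0.96447272  1.63163417
  0.44426307  2.07825982]
[[ 0.70401256 -0.29034924  0.06      ]] [[ 0.49623699 -0.22395456  0.        ]]
box in stand 0.011100748420406033 -0.1474576159840741 0.07096775956218632
t 2.15 pos [ 0.6705 -0.1345  0.2522] yang 101.58 delta [-1.000e-02 -2.700e-01  1.902e+01] roll -0.22 F [-0.2 -0.1 -0. ] op 0.7
```

```bash
python3 -m pendant '[[0,-0.25,4,0],[0,-0.25,8,0],[0,-0.25,12,0],[0,-0.25,15,0],[0,-0.25,17.5,0],[0,-0.25,19,0],[0,-0.25,19,0],[0,-0.25,19,0]]' 0.7
python3 -m pendant '[[0,0,0,0],[0,0,0,0],[0,0,0,0],[0,0,0,0],[0,0,0,0],[0,0,0,0],[0,0,0,0],[0,0,0,0],[0,0,0,0]]' 0
python3 - <<'E'
from h import *
import cv2
delta([.6698,-.1384,.062],101.36)
s=np.load("s.npy")
# tool at box front wall when docked: stand (0,-.106)
delta(P(s,[0,-.106,.062])[0],90+np.degrees(s[2]))
E
```

```text
time_s: 2.82
eef_pos: [0.6711, -0.1369, 0.0635]
eef_rot: [-0.0, -0.101, 0.995, 0.0]
wrist_force: [-0.6, -0.7, 0.9]
opening: 0.702
grasp_force: 0.0
time_s: 3.57
eef_pos: [0.6721, -0.1386, 0.0649]
eef_rot: [0.001, -0.1, 0.995, -0.0]
wrist_force: [-1.3, 0.7, 6.3]
opening: 0.086
grasp_force: 59.8
t 3.57 pos [ 0.6721 -0.1386  0.0649] yang 101.53 delta [0.22 0.07 0.29] roll 0.17 F [-1.3  0.7  6.3] op 0.09
t 3.57 pos [ 0.6721 -0.1386  0.0649] yang 101.53 delta [ 0.95 11.01  0.28] roll 3.8 F [-1.3  0.7  6.3] op 0.09
```

```bash
python3 -m pendant '[[0.1,1,0,0.4],[0.2,2,0,0.8],[0.3,3,0,1.2],[0.4,4,0,1.6],[0.5,5,0,2.0],[0.55,6,0,2.4],[0.6,7,0,2.8],[0.7,8,0,3.2],[0.75,9,0,3.6],[0.8,10,0,3.8],[0.8,10,0,3.8],[0.8,10,0,3.8]]'
python3 - <<'E'
from h import *
import cv2
s=np.load("s.npy")
delta(P(s,[.0015,-.106,.062])[0],90+np.degrees(s[2]))
im=imaging.camera("top")[140:300,120:330,::-1]
cv2.imwrite("pics/c2.png",cv2.resize(im,None,fx=3.75,fy=3.75,interpolation=cv2.INTER_CUBIC))
E
```

```text
time_s: 4.57
eef_pos: [0.6441, -0.0408, 0.0649]
eef_rot: [0.001, -0.068, 0.998, 0.0]
wrist_force: [-1.5, 3.5, 9.6]
opening: 0.086
grasp_force: 60.3
t 4.57 pos [ 0.6441 -0.0408  0.0649] yang 97.75 delta [0.06 0.86 0.29] roll 0.02 F [-1.5  3.5  9.6] op 0.09
```

View pics/c2.png

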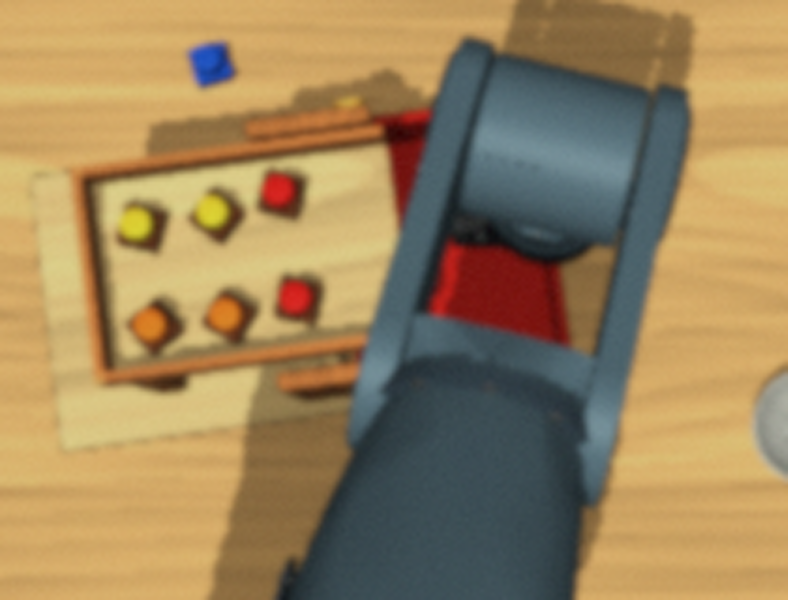

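The box has slid under the tray's lip (front wall now at col ~560), the stamps haven't moved. The last few mm go slowly, watching the force.

```bash
python3 -m pendant '[[0.02,0.2,0,0],[0.05,0.4,0,0],[0.05,0.6,0,0],[0.05,0.7,0,0],[0.05,0.7,0,0],[0.05,0.7,0,0]]'; python3 -m pendant '[[0,0.1,0,0],[0,0.2,0,0],[0,0.2,0,0],[0,0.2,0,0]]'; python3 -m pendant '[[0,0.1,0,0],[0,0.2,0,0],[0,0.2,0,0],[0,0.2,0,0]]'
python3 - <<'E'
from h import *
s=np.load("s.npy")
delta(P(s,[.0015,-.106,.062])[0],90+np.degrees(s[2]))
E
```

```text
time_s: 5.12
eef_pos: [0.6431, -0.0359, 0.0649]
eef_rot: [0.001, -0.067, 0.998, -0.001]
wrist_force: [-0.8, -3.9, 7.7]
opening: 0.085
grasp_force: 59.9
time_s: 5.45
eef_pos: [0.6428, -0.034, 0.0649]
eef_rot: [0.002, -0.067, 0.998, -0.001]
wrist_force: [1.1, -3.6, 7.0]
opening: 0.086
grasp_force: 59.9
time_s: 5.78
eef_pos: [0.6426, -0.0321, 0.0649]
eef_rot: [0.002, -0.067, 0.998, -0.001]
wrist_force: [0.9, -5.2, 6.7]
opening: 0.092
grasp_force: 59.9
t 5.78 pos [ 0.6426 -0.0321  0.0649] yang 97.71 delta [ 0.04 -0.03  0.29] roll -0.02 F [ 0.9 -5.2  6.7] op 0.09
```

```bash
for k in 1 2; do python3 -m pendant '[[0,0.1,0,0],[0,0.2,0,0],[0,0.2,0,0]]' | sed -n 2,4p; done
```

```text
eef_pos: [0.6426, -0.0318, 0.0649]
eef_rot: [0.002, -0.067, 0.998, -0.002]
wrist_force: [0.4, -11.1, 4.7]
eef_pos: [0.6425, -0.0318, 0.0649]
eef_rot: [0.002, -0.067, 0.998, -0.004]
wrist_force: [2.5, -17.8, 2.8]
```

Firm contact. Release, rise, step aside and check.

```bash
python3 -m pendant '[[0,0,0,0],[0,0,0,0],[0,0,0,0],[0,0,0,0],[0,0,0,0],[0,0,0,0]]' 0.7; python3 -m pendant '[[0,-1,-3,0],[0,-1,-7,0],[0,-1,-11,0],[0,-1,-15,0],[0,-1,-19,0],[0,-4,-19,0],[0,-8,-19,0],[0,-12,-19,0],[0,-16,-19,0],[0,-20,-19,0],[0,-20,-19,0]]'
python3 - <<'E'
from h import *
import cv2
s=np.load("s.npy")
delta(P(s,[-.18,-.093,.25])[0],90+np.degrees(s[2]))
im=imaging.camera("top")[140:300,120:330,::-1]
cv2.imwrite("pics/c3.png",cv2.resize(im,None,fx=3.75,fy=3.75,interpolation=cv2.INTER_CUBIC))
E
```

```text
time_s: 6.78
eef_pos: [0.6407, -0.0267, 0.0631]
eef_rot: [-0.0, -0.068, 0.998, 0.0]
wrist_force: [0.3, 0.2, -0.0]
opening: 0.7
grasp_force: 0.0
time_s: 7.7
eef_pos: [0.6673, -0.2331, 0.2527]
eef_rot: [-0.0, -0.064, 0.998, -0.002]
wrist_force: [-0.2, 0.2, -0.3]
opening: 0.701
grasp_force: 0.0
t 7.7 pos [ 0.6673 -0.2331  0.2527] yang 97.38 delta [18.07 21.41  0.21] roll -0.35 F [-0.2  0.2 -0.3] op 0.7
```

View pics/c3.png

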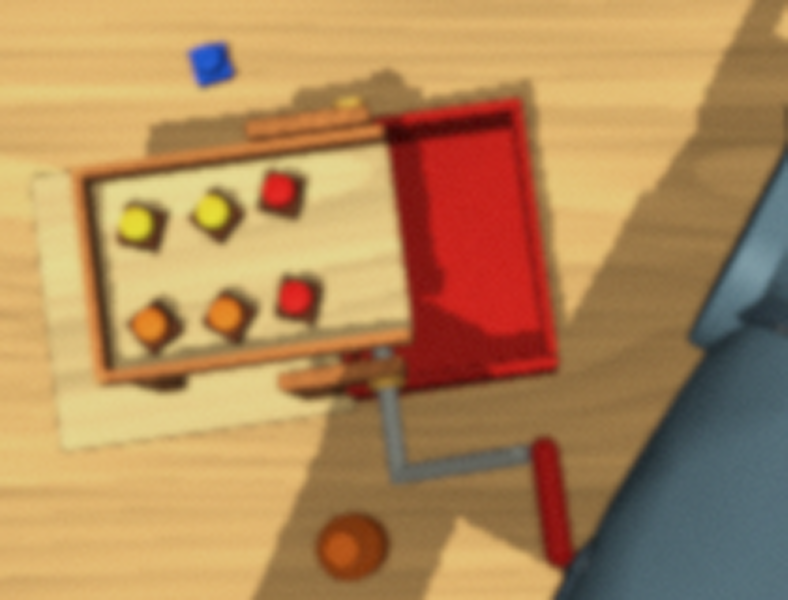

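Box front rim corners are at (521,101) and (557,368), and look parallel to the lip. I'll compare them with the pose wanted.

Run:
```python
from h import *
s=np.load("s.npy")
q=ray("top",c([[521,101],[557,368]]),.08); d=q[:,:2]-s[:2];co,si=np.cos(s[2]),np.sin(s[2])
print(np.c_[co*d[:,0]+si*d[:,1],-si*d[:,0]+co*d[:,1]])
b=fit([[90,-70,80],[-90,-70,80]],c([[521,101],[557,368]]),[.63,.03,.13]);print(b.x,P(s,[0,-.04,0]),s[2])
```

```text
[[ 0.08742813 -0.10791676]
 [-0.08995311 -0.10598923]]
[0.63105619 0.03576381 0.12380119] [[0.63189934 0.03281267 0.        ]] 0.13493438619981843
```

```bash
python3 -m pendant '[[3,3.5,0,0],[6,7,0,0],[9,10.7,0,0],[12,14.2,0,0],[15,17.8,0,0],[17,20,0,0],[18,21.4,0,0],[18,21.4,0,0],[18,21.4,0,0],[18,21.4,0,0]]' 0
python3 - <<'E'
from h import *
s=np.load("s.npy")
for y,z in((-.09,.226),(-.09,.224)): delta(P(s,[-.18,y,z])[0],90+np.degrees(s[2]))
E
```

```text
time_s: 8.58
eef_pos: [0.461, -0.0371, 0.2538]
eef_rot: [0.001, -0.068, 0.998, -0.0]
wrist_force: [-0.0, -0.2, 0.2]
opening: -0.002
grasp_force: 0.0
t 8.58 pos [ 0.461  -0.0371  0.2538] yang 97.81 delta [ 0.13 -0.37  2.78] roll 0.08 F [-0.  -0.2  0.2] op -0.0
t 8.58 pos [ 0.461  -0.0371  0.2538] yang 97.81 delta [ 0.13 -0.37  2.98] roll 0.08 F [-0.  -0.2  0.2] op -0.0
```

```bash
python3 -m pendant '[[0.1,-0.4,1.5,0],[0.1,-0.4,3,0],[0.1,-1,4,0],[0.1,-1.5,5,0],[0.1,-1.9,6,0],[0.1,-2.15,7.1,0],[0.1,-2.3,8.2,0],[0.1,-2.35,9.3,0],[0.1,-2.3,10.4,0],[0.1,-2.15,11.5,0],[0.1,-1.9,12.5,0],[0.1,-1.5,13.6,0]]'
python3 -m pendant '[[0,0.5,0.9,0],[0,1,1.8,0],[0,1,2,0],[0,1,2.2,0],[0,1,2.2,0]]'
python3 - <<'E'
from h import *
s=np.load("s.npy")
delta(P(s,[-.18,-.091,.1])[0],90+np.degrees(s[2]))
E
```

```text
time_s: 9.58
eef_pos: [0.4614, -0.0523, 0.1161]
eef_rot: [-0.0, -0.067, 0.998, 0.0]
wrist_force: [0.3, -1.1, 1.3]
opening: -0.001
grasp_force: 0.8
time_s: 10.0
eef_pos: [0.4601, -0.0428, 0.0989]
eef_rot: [-0.001, -0.068, 0.998, -0.001]
wrist_force: [-21.8, -0.6, 50.1]
opening: 0.0
grasp_force: 24.8
t 10.0 pos [ 0.4601 -0.0428  0.0989] yang 97.85 delta [-0.04  0.08 -0.11] roll 0.12 F [-21.8  -0.6  50.1] op 0.0
```

At the stop, with more force than needed; ease off and wait for the stamps.

```bash
python3 -m pendant '[[0,0,-0.2,0],[0,0,-0.25,0],[0,0,-0.25,0]]'; python3 -m pendant '[[0,0,0,0],[0,0,0,0],[0,0,0,0],[0,0,0,0],[0,0,0,0],[0,0,0,0],[0,0,0,0],[0,0,0,0],[0,0,0,0],[0,0,0,0],[0,0,0,0],[0,0,0,0]]'
python3 - <<'E'
from h import *
import cv2
a=imaging.camera("top")[140:300,120:330,::-1];b=imaging.camera("scene")[130:290,220:430,::-1]
cv2.imwrite("pics/c4.png",cv2.resize(np.vstack([a,b]),None,fx=1.87,fy=1.87,interpolation=cv2.INTER_CUBIC))
E
```

```text
time_s: 10.25
eef_pos: [0.4601, -0.0427, 0.0993]
eef_rot: [-0.001, -0.068, 0.998, -0.001]
wrist_force: [-10.3, -1.7, 24.4]
opening: 0.003
grasp_force: 12.2
time_s: 11.25
eef_pos: [0.4601, -0.0427, 0.0993]
eef_rot: [-0.001, -0.068, 0.998, -0.0]
wrist_force: [-10.1, -1.6, 23.8]
opening: 0.002
grasp_force: 12.3
```

View pics/c4.png

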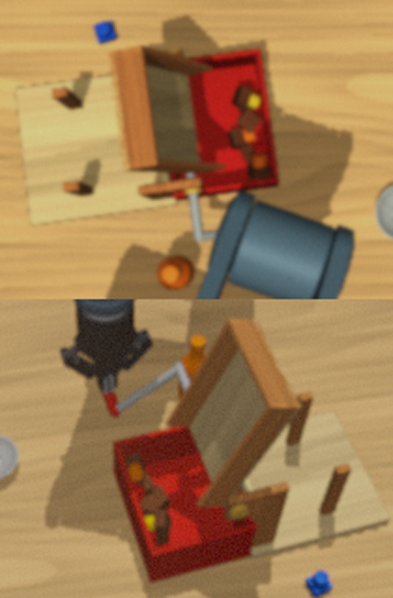

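The tray is fully tipped and its floor empty, and the stamps are in the box. Now let the lever up along its arc.

```bash
python3 -m pendant '[[0,-0.5,-0.8,0],[0,-1,-1.8,0],[0,-1.3,-2.8,0],[0,-1.6,-3.8,0],[0,-1.8,-4.9,0],[0,-1.85,-6.0,0],[0,-1.8,-7,0],[0,-1.7,-8,0],[0,-1.4,-9,0],[0,-1.1,-10,0],[0,-0.7,-11,0],[0,-0.3,-11.8,0]]'
python3 -m pendant '[[0,0.2,-0.6,0],[0,0.2,-2,0],[0,0.2,-5,0],[0,0.2,-8,0],[3,-4,-8,0],[3,-8,-8,0],[3,-12,-8,0],[3,-16,-8,0],[3,-19,-8,0],[3,-22,-8,0],[3,-22,-8,0],[3,-22,-8,0]]'
python3 - <<'E'
from h import *
import cv2
a=imaging.camera("top");cv2.imwrite("pics/t5.png",a[:,:,::-1])
a=a[140:300,120:330,::-1];b=imaging.camera("scene")[130:290,220:430,::-1]
cv2.imwrite("pics/c5.png",cv2.resize(np.vstack([a,b]),None,fx=1.87,fy=1.87,interpolation=cv2.INTER_CUBIC))
E
```

```text
time_s: 12.35
eef_pos: [0.4608, -0.0451, 0.2171]
eef_rot: [0.0, -0.068, 0.998, -0.0]
wrist_force: [0.1, 1.5, 2.1]
opening: -0.002
grasp_force: 1.0
time_s: 13.35
eef_pos: [0.4601, -0.2688, 0.2949]
eef_rot: [-0.001, -0.066, 0.998, 0.001]
wrist_force: [0.5, 0.2, -0.3]
opening: 0.003
grasp_force: 0.0
```

View pics/c5.png

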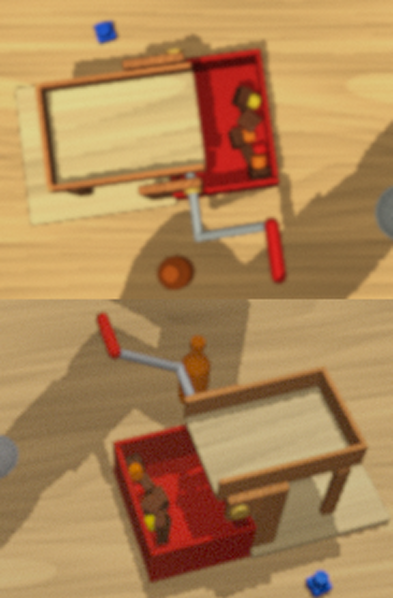

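The tray is level and empty, the stamps are piled in the box. A closer look to count them.

Run:
```python
from h import *
import cv2
a=cv2.imread("pics/t5.png")[160:250,215:275];b=imaging.camera("scene")[195:285,275:365,::-1]
print(ctrl.get_obs()["time_s"])
cv2.imwrite("pics/c6.png",cv2.resize(np.hstack([a,b]),None,fx=5.3,fy=5.3,interpolation=cv2.INTER_CUBIC))
```

```text
13.5
```

View pics/c6.png

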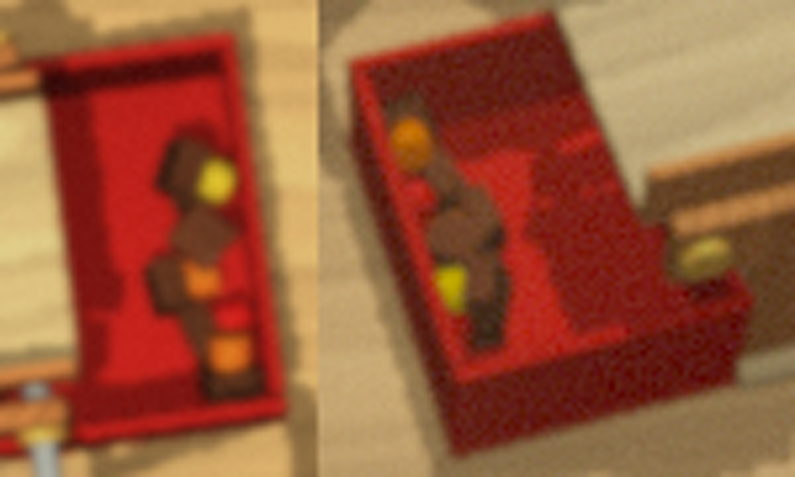

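I can make out five for sure; a wrist view over the box should settle the sixth.

```bash
python3 -m pendant '[[-3.5,2.5,0,0],[-7,5,0,0],[-10.5,7.5,0,0],[-14,10,0,0],[-17.5,12.5,0,0],[-20,15,0,0],[-22.5,17,0,0],[-22.5,17,0,0],[-22.5,17,0,0],[-22.5,17,0,0]]'
python3 - <<'E'
from h import *
import cv2
a=cv2.resize(imaging.camera("wrist")[:300,130:530],(800,600),interpolation=cv2.INTER_CUBIC)
cv2.imwrite("pics/w2.png",a[:,:,::-1])
s=np.load("s.npy")
E
```

```text
time_s: 14.33
eef_pos: [0.6601, -0.0677, 0.2958]
eef_rot: [-0.0, -0.068, 0.998, -0.0]
wrist_force: [0.3, -0.7, 0.4]
opening: 0.0
grasp_force: 0.0
```

View pics/w2.png

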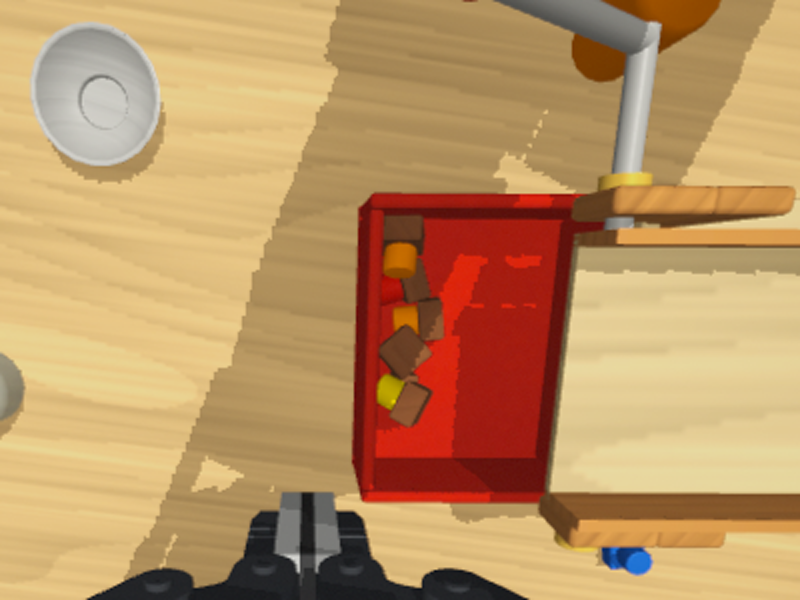

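Five stamps are distinct here: orange (400,260), red (395,290), orange (405,320), one knob down (405,352) and yellow (390,392). The sixth is hidden or elsewhere, so I'll check numerically by comparing before and after and from more angles.

Run:
```python
from h import *
import cv2
def blobs(a,b,name,thr=60):
    d=cv2.absdiff(cv2.GaussianBlur(a,(3,3),0),cv2.GaussianBlur(b,(3,3),0)).max(2)
    # changes in hue/saturation only (shadows ignored)
    A,B=[cv2.cvtColor(x,cv2.COLOR_BGR2Lab).astype(int)[:,:,1:] for x in(a,b)]
    m=(np.abs(A-B).max(2)>22).astype(np.uint8)
    n,_,st,ce=cv2.connectedComponentsWithStats(m)
    print(name,[(tuple(ce[i].round().astype(int)),int(st[i,4])) for i in range(1,n) if st[i,4]>8])
blobs(cv2.imread("pics/top0.png"),cv2.imread("pics/t5.png"),"top")
s5=imaging.camera("scene")[:,:,::-1].copy();cv2.imwrite("pics/s6.png",s5)
blobs(cv2.imread("pics/scene0.png"),s5,"scene")
w=cv2.imread("pics/w2.png")[200:440,370:460]
w=cv2.resize(w,(45,60),interpolation=cv2.INTER_AREA)
hsv=cv2.cvtColor(w,cv2.COLOR_BGR2HSV)
for r in hsv: print("".join(("y" if 24<=h<=34 and sa>150 else "o" if 8<h<24 and v>150 and sa>170 else (chr(97+v//20).upper() if sa<165 else "r" if v>190 else ".")) for h,sa,v in r.astype(int)))
```

```text
top [((np.int64(285), np.int64(194)), 3246), ((np.int64(253), np.int64(168)), 17), ((np.int64(238), np.int64(207)), 1605), ((np.int64(194), np.int64(190)), 81), ((np.int64(254), np.int64(196)), 115), ((np.int64(176), np.int64(196)), 41), ((np.int64(156), np.int64(199)), 43), ((np.int64(252), np.int64(213)), 21), ((np.int64(198), np.int64(219)), 78), ((np.int64(180), np.int64(223)), 59), ((np.int64(160), np.int64(226)), 53), ((np.int64(256), np.int64(226)), 12), ((np.int64(380), np.int64(336)), 17544), ((np.int64(261), np.int64(232)), 26), ((np.int64(216), np.int64(244)), 21), ((np.int64(162), np.int64(410)), 899)]
scene [((np.int64(480), np.int64(19)), 1239), ((np.int64(358), np.int64(23)), 96), ((np.int64(307), np.int64(58)), 1138), ((np.int64(235), np.int64(61)), 1051), ((np.int64(273), np.int64(146)), 3359), ((np.int64(301), np.int64(158)), 21), ((np.int64(384), np.int64(179)), 47), ((np.int64(366), np.int64(183)), 48), ((np.int64(350), np.int64(190)), 73), ((np.int64(395), np.int64(200)), 53), ((np.int64(322), np.int64(238)), 2385), ((np.int64(377), np.int64(205)), 53), ((np.int6
[... 2243 characters left out ...]
rrrrrrrrr.
.....yyyyyyyyyyy.........rrrrrrrrrrrrrrrrrr..
....yyyyyyyyyyyyy....GF......rrrrrrrrrrrrrr..
...oyyyyyyyyyyyy....G.....F....rrrrrrrrrrrr..
...oyyyyyyyyyyy.............GE..rrrrrrrrrrr..
....yyyyyyyyyy.................rrrrrrrrrrrr..
.....yyyyyyyy....HHH..........rrrrrrrrrrrrr..
.....oooyyyy.G...HGG...G.....rrrrrrrrrrrrr...
.........o....G..G.....G....rrrrrrrrrrrrrr...
...........G...HHHHH.HG....rrrrrrrrrrrrrrrr..
.............GHHH.H..G....rrrrrrrrrrrrrrrr...
....................G....rrrrrrrrrrrrrrrrr...
......................rrrrrrrrrrrrrrrrrrr....
....rr..r..rrrrrrrrrrrrrrrrrrrrrrrrrrrrrrr...
...rrrrrrrrrrrrrrrrrrrrrrrrrrrrrrrrrrrrrrr...
...rrrrrrrrrrrrrrrrrrrrrrrrrrrrrrrrrrrrrrr...
```

No changed spot on the table or in the tray in either camera, and dish, jar and bottle are unmoved. So the sixth stamp must be in the box, either under the pile or under the lip. Handing in.

```bash
python3 -c "
from bench import workorder
print(workorder.hand_in())"
```

```text
the job is handed in; nothing more can be done
None
```

I handed the job in: the red box is squarely against the stand and centred to about 1–2 mm, and the tray was fully tipped and is back level and empty. I saw five stamps in the box; the sixth I only infer is there, since before-and-after images show nothing new on the table or tray. The bottle, dish and jar did not move.

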